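Release the ratchet and lower the glue press

ROBOT

A 7-joint arm with a two-finger parallel gripper is mounted at the origin on the work surface. World frame = base frame: x ahead of the robot, y to its left, z up, the work surface at z = 0. Lengths are in m, angles in rad, forces in N, time in s.
With the tool pointing down it reaches from about 0.35 to 0.9 m from the base axis. Payload 19.9 kg.
Tool frame: the origin (TCP) lies between the finger pads; the fingertips stand 19 mm ahead of it and the grasp point (between the pads) is the TCP; z points along the fingers, y is the direction in which the jaws open and shut (so a half turn about z gives the same grasp; the last joint's range is limited). The gripper opens to 94 mm and grips with 3 to 60 N. Pads are 16 mm wide; open, the fingers measure 119 mm over their backs; the gripper's body (75 mm by 177 mm) begins 78 mm behind the grasp point.
Start: joints at [-1.169, 0.417, -0.01, 1.614, 0.005, 1.111, -0.053], TCP at [0.268, 0.564, 0.224] pointing down, gripper open.
Joint ranges: [-2.81, 2.81], [-0.39, 2.02], [-1.27, 1.25], [0.06, 2.57], [-1.19, 4.33], [0.19, 2], [-2.82, 2.82]. Speed limits (rad/s): [1.89, 1.89, 2.39, 2.39, 3.01, 3.01, 3.01].

INTERFACE

Orientations are given as a 3x3 rotation matrix whose columns are the frame's x, y, z axes.
In Python, from rig import robot gives the robot as it stands. Calls block until the motion is done:
- robot.move_ptp(position, orientation): joint-space move of the TCP to a pose.
- robot.move_linear(position, velocity=0.15, frame=None, threshold=None): straight line of the TCP; frame=None keeps the orientation; velocity is the mean speed in m/s. With threshold (N) it stops when the force on the tool has changed by that much, and returns True; else False.
- robot.goto_joints(angles): joint-space move.
- robot.gripper_to(opening): finger opening in m; the grip force is fixed at half the most; returns when the fingers have stopped.
- robot.pause(seconds).
- robot.ik(position, orientation): joint angles nearest the present ones, or None.
- robot.get_state(): the state.
- robot.grab_frame(name): name is "side" or "top" or "wrist"; returns the picture (420x560x3 uint8, red, green, blue); there is no depth.
- robot.camera_info(name): a dict with "fx", "fy", "cx", "cy" (pixels), "rvec" (rotation vector, rad) and "tvec" (3), from world to camera coordinates, as OpenCV has them. Camera axes: x right, y down, z forward; pixel columns grow to the right and rows downward; lengths in m; the calibration is good to about 2 mm. The wrist camera is an equidistant fisheye: a pixel r from the principal point sees the ray r / f radians off the axis. A picture is of the moment at which its call begins: read the wrist's pose just before it. camera_info takes no time and is no camera call; for the wrist camera it gives the pose at the moment of the call.
A pose or a line that the arm cannot do raises robot.PlanningError and nothing moves.
- robot.sign_off(): hands the job in, once; it reports no verdict.
The state is a dict: "time": time; "qpos": joint angles; "joint_vel": joint speeds; "effort": joint torques, N m; "ee_pos": TCP position; "tool_rot": TCP orientation; "force": force on the tool from outside, world axes, zero at the start; "moment": the same for the moment, N m; "opening": finger opening in m.
Only numpy, scipy, OpenCV 4.12 (cv2) and the standard library are available. Lean on these libraries where they do the work, as an engineer would, in place of code of your own. Each camera call takes 0.05 s, during which the arm holds its last target.

TASK

Press the red thumb plate of the ratchet pawl down until the pawl is well clear of the toothed wheel, then push the yellow handle down past the teeth until the black pad presses firmly on the glued wooden block, and let go. Only press and push with the fingers: do not lift the arm or anything else, keep the block where it lies, leave the pawl released and do not disturb the other things on the table.

Things in the scene. Friction and masses are not known exactly. Their poses are not given: they have to be found in the camera images.
- press: Blue hand press for gluing wooden models, fixed to the table. Origin: on the table under the arm's pivot; x along the base towards the yellow handle, y to the side along the pivot pins, z up. Base plate 12 mm thick, 110 mm wide, x = -180 to +220 mm. Two cheeks (50 mm over both, 117 mm high) carry the arm's pivot at x = 0, 90 mm above the table
- pivot (a point): Axis of the press arm's pivot (runs along the press's y), 90 mm above the table, straight above the press's origin
- press_arm (a joint): Angle of the aluminium arm, rad; grows as it goes down. 0: it rises 0.75 rad above level towards the press's +x; 0.75: level, pad on the work. Starts at 0 to 0.06. Stiff: stays where left, needs about 3 to 6 N down on the handle. A toothed steel wheel (radius 69 mm over its ten 8 mm teeth) turns with it; with the pawl in the teeth the arm stops at about 0.075
- handle (a point): Centre of the yellow cross handle at the arm's outer end: round bar along the press's y, 26 mm diameter, 84 mm long, 235 mm from the pivot on the arm's centre line. Moves with the arm; about 255 mm above the table at the start, 90 mm when the arm is level
- press_pawl (a joint): Angle of the ratchet pawl, rad; grows as its red thumb plate is pressed down. 0: nose in the teeth, arm locked against going down; from about 0.2 the nose is clear; stop at 0.35. Starts at 0 to 0.03. Moves stiffly (about 3 N on the plate) and stays where it is left. Turns about a pin along the press's y at press x = -60, z = 35 mm
- pawl_pad (a point): Middle of the top of the red thumb plate on the pawl's tail (32 x 34 mm, 7 mm thick), at press x = -145 mm, 77 mm above the table at joint 0; at the stop (0.35) it is about 31 mm lower, 12 mm farther from the pivot, and tilted 0.35 rad. Open space above it
- press_pad: Black round rubber pad, 36 mm diameter, under the arm, 120 mm from the pivot. Origin: centre of its lower face, 50 mm below the arm's centre line; z along its stem. Springs up into the arm by at most 4 mm (3 N per mm)
- work: The glued work: loose block of three wood layers, 36 x 70 x 28 mm, lying on the press's base plate under the pad (near press x = 120 mm), its 70 mm length across the press. Origin: centre of its underside; z up
- spare: Loose block just like the work, 36 x 70 x 28 mm, lying on the table beside the press. Origin: centre of its underside
- glue: White glue bottle with orange cap, 44 mm diameter, 110 mm high, standing beside the press on its +y side. Origin: centre of its underside
- tape: Roll of pale tape lying flat, 72 mm outside, 52 mm inside, 24 mm high. Origin: centre of its underside
- tumbler: Dark steel drinking tumbler, 76 mm diameter, 158 mm high. Origin: centre of its underside
- driver: Screwdriver with blue handle lying on the table. Origin: under its middle
- offcut: Plywood offcut, 50 x 90 x 22 mm. Origin: centre of its underside

How it is judged:
On the way, in this order (a step that is already met when the one before it is completed fails the run):
1. the pawl is pressed clear of the teeth while the arm is still up (value of joint press_pawl above 0.2 rad and value of joint press_arm below 0.15 rad), for 0.1 s.
2. the arm is pushed down until its pad meets the block (value of joint press_arm above 0.73 rad and contact force between press_pad and work above 0.3 N), for 0.2 s.
At the end, for the whole second after the job is handed in: The arm is down (joint above 0.73 rad) and at rest with the pad bearing on the block (more than 0.3 N), the pawl is still released (above 0.2 rad), and the block lies flat within 12 mm of where it was (all of step 2 and value of joint press_pawl above 0.2 rad and distance of work from where it was at the start of the episode below 0.012 m and angle between work's own z axis and vertical below 0.06 rad and linear speed of work below 0.01 m/s and velocity of joint press_arm between -0.05 and 0.05 rad/s); the robot touches nothing.
It fails at once if the arm is lifted (raised above -0.1 rad) (value of joint press_arm below -0.1 rad).
It fails at once if the arm is forced down past the teeth with the pawl engaged (value of joint press_arm above 0.2 rad and value of joint press_pawl below 0.1 rad).
It fails at once if the work is lifted, or pushed more than 25 mm (z of work in the frame of press above 0.024 m or distance of work from where it was at the start of the episode above 0.025 m).
It fails at once if another thing is lifted, tipped or moved more than 25 mm (distance of any of spare, glue, tape, tumbler, driver, offcut from where it was at the start of the episode above 0.025 m or height (world z) of any of spare, glue, tape, tumbler, driver, offcut above 0.015 m or angle between any of spare, glue, tape, tumbler, offcut's own z axis and vertical above 0.4 rad).
It also fails if it takes over 48 s, if anything falls off the work surface, if the arm or the gripper's body presses on something with over 40 N, if the wrist force passes 120 N, or if a joint passes its speed limit or range.

## Working session

There is one attempt and no reset: what is moved stays moved. The work goes in short steps, each a Python script; the robot and the scene stay as the last script left them, time stands still between calls to the robot, and variables do not carry over. Pictures are saved under pics/ and viewed, and the job is handed in when it is done.

```bash
ls; mkdir -p pics; python3 - <<'E'
from rig import robot
import cv2
for n in ("side","top","wrist"):
    ci=robot.camera_info(n); print(n,ci)
    cv2.imwrite(f"pics/{n}0.png",robot.grab_frame(n)[:,:,::-1])
s=robot.get_state(); print(s)
E
```

```text
pics
side {'fx': 399.9240233244675, 'fy': 399.9240233244675, 'cx': 277.59422660793376, 'cy': 197.01423433967614, 'rvec': array([ 2.10836877, -0.81035712,  0.41762847]), 'tvec': array([-0.35636225,  0.34773142,  0.95854525])}
top {'fx': 501.58014338522185, 'fy': 501.58014338522185, 'cx': 274.21887476020834, 'cy': 208.57481225061167, 'rvec': array([ 2.1649695 , -2.13954317,  0.18094469]), 'tvec': array([-0.00516529,  0.5332684 ,  1.39321083])}
wrist {'fx': 325.19226210127806, 'fy': 325.19226210127806, 'cx': 276.9178813900414, 'cy': 207.43145057693152, 'rvec': array([-2.47118542, -1.55958779, -0.19745376]), 'tvec': array([-0.62335974, -0.025961  ,  0.39110667])}
{'time': 0.15, 'qpos': array([-1.16851879,  0.41781358, -0.01031433,  1.61399898,  0.00471301,
        1.11071288, -0.05300797]), 'joint_vel': array([ 2.34332408e-03, -3.67375371e-04, -4.68318588e-04, -6.57927481e-04,
        6.42285695e-05, -1.56856740e-03, -1.98708175e-04]), 'effort': array([ 3.89182405e-04, -8.51535988e+01,  6.38129544e-01, -4.26135421e+01,
       -4.89247427e-02,  1.72816752e-02,  2.37671893e-04]), 'ee_pos': array([0.26823848, 0.56422463, 0.22399899]), 'tool_rot': array([[-9.03142953e-01,  4.29339853e-01, -3.12908832e-04],
       [ 4.29339958e-01,  9.03142553e-01, -8.53884825e-04],
       [-8.40055039e-05, -9.05524327e-04, -9.99999586e-01]]), 'force': array([0.0189193 , 0.03410684, 0.01378788]), 'moment': array([0.02410781, 0.03684084, 0.04055674]), 'opening': 0.0940743331590478}
```

View pics/side0.png

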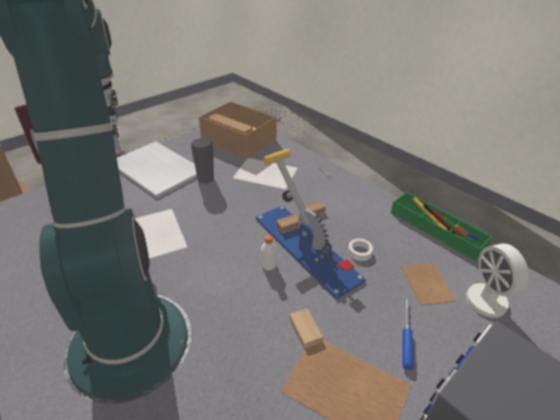

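View pics/top0.png

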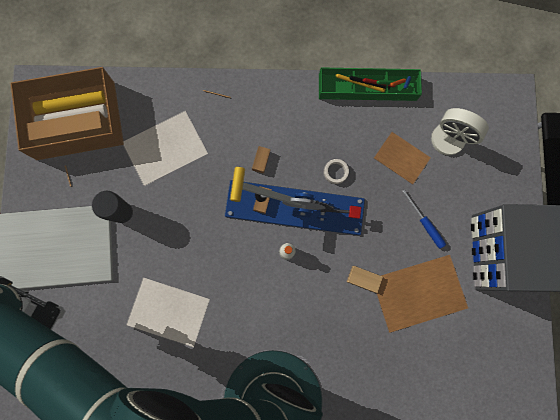

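View pics/wrist0.png

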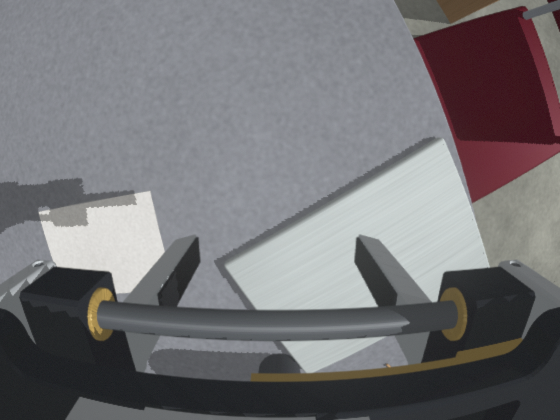

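The top view shows the press with its yellow handle at about (238,183) and the red plate at about (356,212). The glue bottle is at (287,250). The side view shows the handle at (278,156) and the plate at (346,265). Next I'll measure these by colour masks.

```bash
cat > h.py <<'E'
import numpy as np, cv2
from rig import robot
def cam(n):
    c=robot.camera_info(n); R=cv2.Rodrigues(c["rvec"])[0]; K=np.array([[c["fx"],0,c["cx"]],[0,c["fy"],c["cy"]],[0,0,1]])
    return K,R,c["tvec"]
def ray(n,uv):
    K,R,t=cam(n); d=R.T@np.linalg.inv(K)@np.array([uv[0],uv[1],1.]); return -R.T@t, d/np.linalg.norm(d)
def onz(n,uv,z):
    o,d=ray(n,uv); return o+d*(z-o[2])/d[2]
def tri(uv1,uv2,a="top",b="side"):
    o,d=ray(a,uv1);p,e=ray(b,uv2)
    s=np.linalg.lstsq(np.c_[d,-e],p-o,rcond=None)[0]
    A=o+s[0]*d;B=p+s[1]*e; return (A+B)/2,np.linalg.norm(A-B)
def proj(n,X):
    K,R,t=cam(n); q=K@(R@np.asarray(X)+t); return q[:2]/q[2]
def mask(img,lo,hi):
    return cv2.inRange(cv2.cvtColor(img,cv2.COLOR_RGB2HSV),lo,hi)
RNG={"yellow":((18,130,90),(32,255,255)),"blue":((105,120,40),(125,255,255))}
def blob(img,col,box):
    if col=="red": m=mask(img,(0,150,70),(6,255,255))|mask(img,(172,150,70),(180,255,255))
    else: m=mask(img,*RNG[col])
    r=np.zeros_like(m); x0,y0,x1,y1=box; r[y0:y1,x0:x1]=m[y0:y1,x0:x1]
    n,l,s,c=cv2.connectedComponentsWithStats(r)
    if n<2: return None,None
    k=1+np.argmax(s[1:,4]); 
    return (l==k).astype(np.uint8),c[k]
E
python3 - <<'E'
from h import *
t=cv2.imread("pics/top0.png")[:,:,::-1].copy(); s=cv2.imread("pics/side0.png")[:,:,::-1].copy()
mt,yt=blob(t,"yellow",(215,150,260,215)); ms,ys=blob(s,"yellow",(255,140,300,175))
rt_,rt=blob(t,"red",(335,195,375,230)); rs_,rs=blob(s,"red",(330,250,365,280))
for m in (mt,ms,rt_,rs_): 
    c=max(cv2.findContours(m,0,2)[0],key=len); print(m.sum(),cv2.minAreaRect(c))
H,e=tri(yt,ys);print("handle",H,e, onz("top",yt,.255))
P,e2=tri(rt,rs);print("pad",P,e2,onz("top",rt,.077))
d=(H-P)[:2];print(np.linalg.norm(d),"expect",.145+.235*np.cos(.73),np.arctan2(d[1],d[0]))
m,c=blob(t,"blue",(215,165,380,250)); c=max(cv2.findContours(m,0,2)[0],key=len)
W=np.array([onz("top",p[0],.012)[:2] for p in c],np.float32); print("base",cv2.minAreaRect(W))
for sc,n,b in ((t,"top",(200,130,500,340)),(s,"side",(230,130,400,320))):
    x0,y0,x1,y1=b; cv2.imwrite(f"pics/{n}crop.png",cv2.resize(sc[y0:y1,x0:x1,::-1],None,fx=2.6,fy=2.6,interpolation=2))
E
```

```text
330 ((237.0751190185547, 183.5115509033203), (9.883718490600586, 34.1368408203125), 8.746161460876465)
149 ((276.5939025878906, 155.7548828125), (6.469628810882568, 24.693241119384766), 69.775146484375)
130 ((354.5, 211.5), (11.0, 11.0), 90.0)
71 ((345.5000305175781, 265.0000305175781), (9.192387580871582, 7.77817440032959), 45.0)
handle [0.56278272 0.09698065 0.24836695] 0.0007819921934616639 [0.56176179 0.09635554 0.255     ]
pad [ 0.52307239 -0.2231508   0.0724779 ] 0.0002891324837646093 [ 0.52230192 -0.22223388  0.077     ]
0.3225849647475502 expect 0.3201159845510445 1.4473828936708177
base ((0.542711079120636, -0.05894151329994202), (0.39775049686431885, 0.10963811725378036), 82.90922546386719)
```

View pics/topcrop.png

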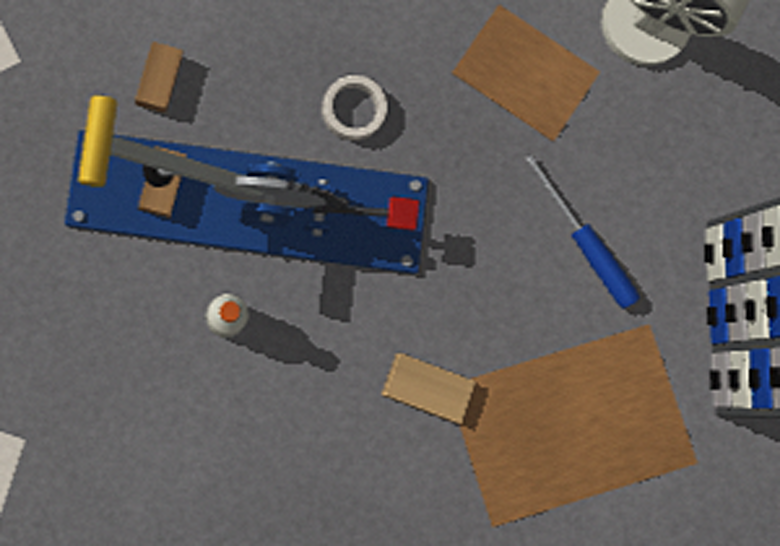

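View pics/sidecrop.png

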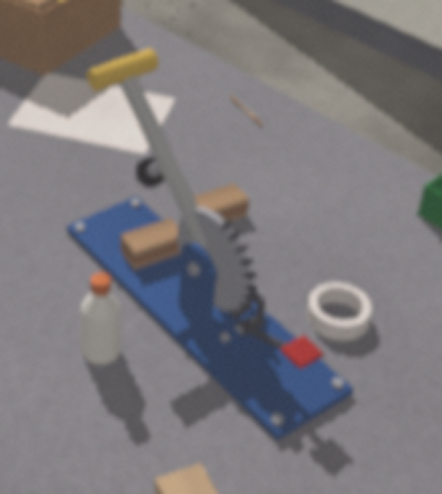

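Measured against the given sizes:
- The base measures 398 x 110 mm (400 x 110 given), with yaw 82.9°.
- The plate height comes out at 72 mm and the handle at 248 mm, both close to what is given.
- The plate-to-handle distance is 323 mm (320 expected), and both rays agree to under 1 mm.

The press frame is fixed, so I'll go for the pawl.

```bash
cat >> h.py <<'E'
YAW=1.4472
EX=np.array([np.cos(YAW),np.sin(YAW),0]); EY=np.array([-np.sin(YAW),np.cos(YAW),0])
ORG=np.array([.5403,-.0787,0])
def tcp(x,z,y=0.): # press x,y of the fingertip and its height -> TCP
    return ORG+EX*x+EY*y+np.array([0,0,z+.019])
def Rt(sg=1):
    y=sg*EY; z=np.array([0,0,-1.]); return np.c_[np.cross(y,z),y,z]
E
python3 - <<'E'
from h import *
print(ORG+EX*-.145, ORG+EX*.175)
robot.gripper_to(0.0)
s=robot.get_state(); p=s["ee_pos"].copy(); p[2]=.45
robot.move_linear(p,velocity=.25)
for sg in (1,-1): print(sg,robot.ik(tcp(-.147,.42),Rt(sg)),robot.ik(tcp(.175,.40),Rt(sg)),robot.ik(tcp(.235,.1),Rt(sg)))
print(robot.get_state()["qpos"],robot.get_state()["time"],s["opening"])
E
```

```text
[ 0.52242413 -0.2225939   0.        ] [0.56187433 0.09496505 0.        ]
1 [-0.46396838  0.31565209  1.08362127  1.45623662 -0.27806444  1.535078
 -2.656597  ] [ 0.58604174  0.36095684 -1.08515042  1.44099303  0.31794431  1.52841606
  2.53295114] [-0.36575373  0.47447614  0.06249433  1.79630672 -0.03727878  0.8719458
  2.73183779]
-1 [-0.49299656  0.33527403  1.13771869  1.45686551 -0.30341879  1.54095973
  0.50823983] [-0.66587947  0.22122212  0.54870845  1.48165889 -0.11527471  1.47101341
 -0.24015034] [-0.63197716  0.50359507  0.41031364  1.80577045 -0.25164087  0.88372546
 -0.22990963]
[-1.17525478e+00  3.13632037e-01 -1.33243222e-03  1.26383855e+00
  4.38447052e-04  1.56610121e+00 -4.94925681e-02] 2.6167 0.0003870107255050884
```

```bash
python3 - <<'E'
from h import *
R=Rt(-1)
robot.move_ptp(tcp(-.147,.40),R)
s=robot.get_state(); print(s["time"],s["ee_pos"],s["force"],tcp(-.147,.40))
robot.move_linear(tcp(-.147,.12),velocity=.15)
s=robot.get_state(); print(s["time"],s["ee_pos"],s["force"])
cv2.imwrite("pics/side1.png",cv2.resize(robot.grab_frame("side")[130:320,230:400,::-1],None,fx=2.6,fy=2.6,interpolation=2))
cv2.imwrite("pics/top1.png",cv2.resize(robot.grab_frame("top")[130:340,200:500,::-1],None,fx=2.6,fy=2.6,interpolation=2))
E
```

```text
5.5333 [ 0.5226033  -0.22383282  0.41887417] [0.19742231 0.33238557 0.09136286] [ 0.52217756 -0.22457864  0.419     ]
7.55 [ 0.52243347 -0.22471488  0.13953675] [-0.18081688 -0.04945041 -0.26015438]
```

View pics/side1.png

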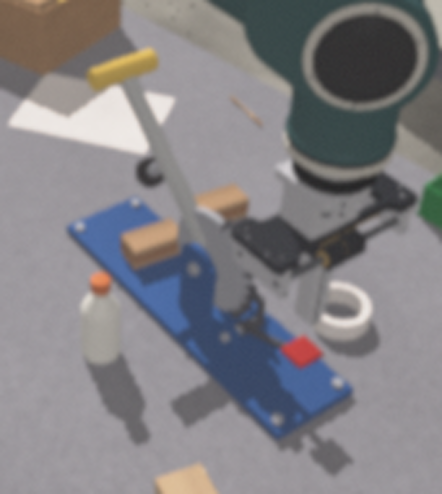

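View pics/top1.png

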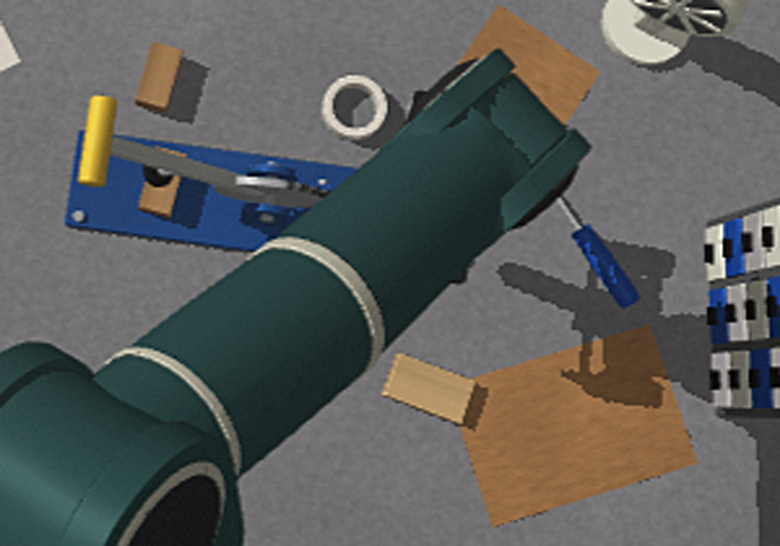

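In the side crop the closed fingers, tip at about (307,318), hang straight above the red plate at (302,352). The links are clear of everything. Now I'll press down, following the pawl's arc.

```bash
python3 - <<'E'
from h import *
st=robot.get_state
print(robot.move_linear(tcp(-.147,.06),velocity=.04,threshold=2.0)); s=st(); print(s["time"],s["ee_pos"][2]-.019,s["force"])
r=robot.move_linear(tcp(-.154,.040),velocity=.03,threshold=15)
s=st(); print(r,s["time"],s["ee_pos"][2]-.019,s["force"])
cv2.imwrite("pics/side2.png",cv2.resize(robot.grab_frame("side")[130:320,230:400,::-1],None,fx=2.6,fy=2.6,interpolation=2))
E
```

```text
True
8.7167 0.0732691289038184 [-0.15145034  0.17292158  0.21318191]
True 9.5833 0.04707851970850341 [-3.51949014  2.78633964 17.43082322]
```

View pics/side2.png

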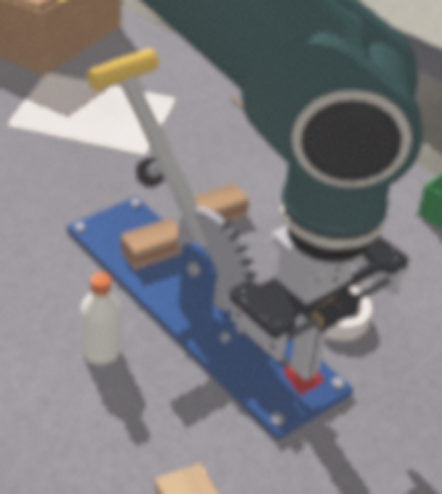

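The fingers drove the plate 26 mm down to a hard stop at 17 N. I'll retract, clear the view and check the pawl.

```bash
python3 - <<'E'
from h import *
st=robot.get_state
robot.move_linear(tcp(-.154,.12),velocity=.1)
robot.move_linear(tcp(-.154,.38),velocity=.25)
s=st(); print(s["time"],s["force"])
robot.move_ptp(tcp(.175,.40),Rt(-1))
s=st(); print(s["time"],s["ee_pos"],tcp(.175,.40))
S=robot.grab_frame("side");T=robot.grab_frame("top")
a,rs=blob(S,"red",(325,245,375,300)); b,rt=blob(T,"red",(325,185,390,240)); print(rs,rt)
if rs is not None and rt is not None: 
    P,e=tri(rt,rs); print("pad",P,e,(P-ORG)@EX)
elif rs is not None: print(onz("side",rs,.046))
m,ys=blob(S,"yellow",(255,140,300,175)); print(ys)
cv2.imwrite("pics/side3.png",cv2.resize(S[80:320,200:400,::-1],None,fx=2.5,fy=2.5,interpolation=2))
cv2.imwrite("pics/top3.png",cv2.resize(T[130:340,200:500,::-1],None,fx=2.6,fy=2.6,interpolation=2))
E
```

```text
11.7083 [ 0.27247079 -0.19594764 -0.63484692]
12.9583 [0.56191221 0.09338438 0.41899075] [0.56187433 0.09496505 0.419     ]
[346.18918919 273.85135135] [355.14912281 213.45614035]
pad [ 0.52205664 -0.23030136  0.04397621] 0.0010700306592874545 -0.1526939754914805
[276.48993289 155.88590604]
```

View pics/side3.png

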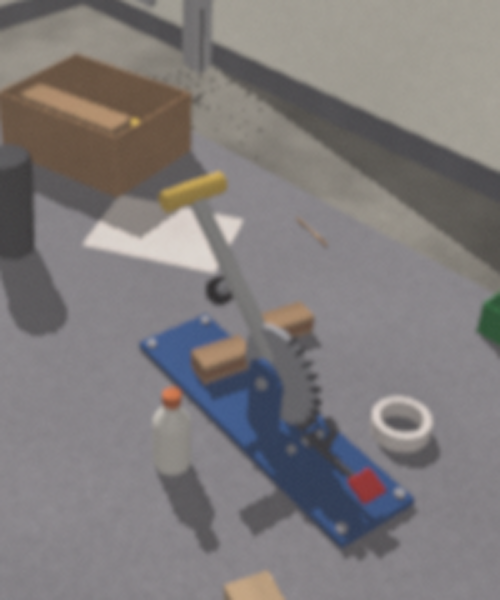

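View pics/top3.png

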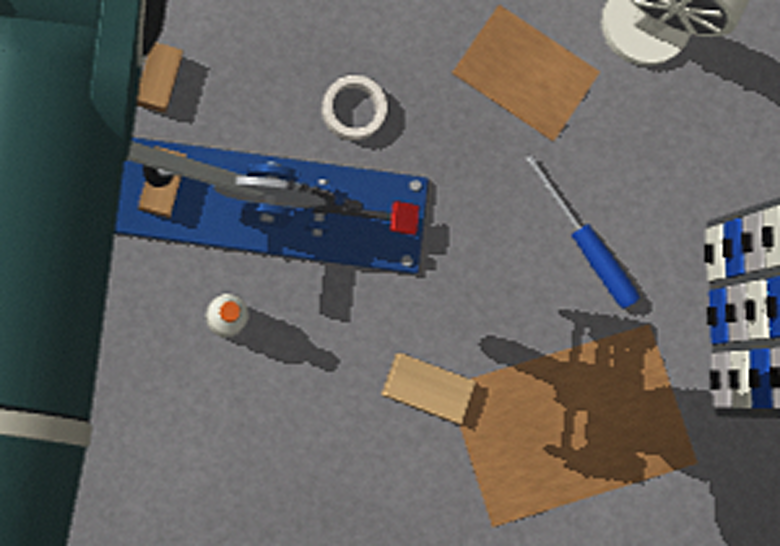

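The red plate is now at z = 44 mm, press x = -153 mm. It has dropped 28 mm, which is about 0.33 rad, and it stays there. The handle hasn't moved. Next I'll push the handle along its arc.

```bash
python3 - <<'E'
from h import *
st=robot.get_state
def tip(th,dz=0): 
    a=.75-th; return tcp(.235*np.cos(a)+.001,.09+.235*np.sin(a)+.013+dz)
def ang(p): return .75-np.arcsin(np.clip((p[2]-.019-.013-.09)/.235,-1,1))
c=tip(.03,.02); robot.move_linear(c,velocity=.2)
c=tip(.06,-.005)
print(robot.move_linear(c,velocity=.04,threshold=2)); s=st(); print(s["time"],ang(s["ee_pos"]),s["force"])
for th in np.arange(.12,.73,.075):
    r=robot.move_linear(tip(th),velocity=.06,threshold=20); s=st()
    print(round(th,3),r,round(s["time"],2),round(ang(s["ee_pos"]),3),s["force"].round(1))
    if r: break
T=robot.grab_frame("side"); cv2.imwrite("pics/side4.png",cv2.resize(T[80:320,200:400,::-1],None,fx=2.5,fy=2.5,interpolation=2))
E
```

```text
True
14.3667 0.036213464780032845 [-0.32466762  0.87861017  1.14929881]
0.12 True 14.63 0.082 [-0.1  0.7  0.3]
```

View pics/side4.png

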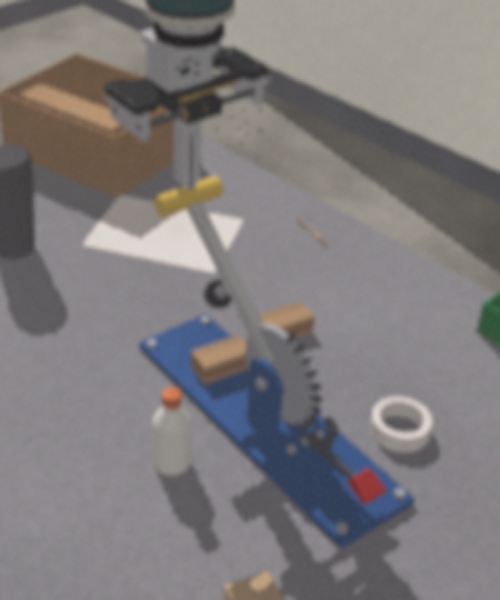

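The handle moved slightly, then the threshold tripped at about 0.08 rad and the force fell back to about 0. That looks like a start-up spike rather than a lock, because the red plate is still down at (368,485). I'll continue slower in small steps.

```bash
cat >> h.py <<'E'
def tip(th,dz=0): 
    a=.75-th; return tcp(.235*np.cos(a)+.001,.09+.235*np.sin(a)+.013+dz)
def ang(p): return .75-np.arcsin(np.clip((p[2]-.019-.013-.09)/.235,-1,1))
E
python3 - <<'E'
from h import *
st=robot.get_state
S=robot.grab_frame("side");T=robot.grab_frame("top")
a,rs=blob(S,"red",(325,245,375,300)); b,rt=blob(T,"red",(325,185,390,240)); 
P,e=tri(rt,rs); print("pad",P,e)
for th in (.10,.12,.15):
    r=robot.move_linear(tip(th),velocity=.02,threshold=15); s=st()
    print(round(th,3),r,round(s["time"],2),round(ang(s["ee_pos"]),3),s["force"].round(1))
    if r: break
S=robot.grab_frame("side"); m,ys=blob(S,"yellow",(250,140,300,190)); print(ys)
E
```

```text
pad [ 0.52219962 -0.23078894  0.04428905] 0.0011355481755604164
0.1 False 15.16 0.099 [0.3 3.2 4.1]
0.12 False 15.54 0.119 [1.1 3.1 4.6]
0.15 False 16.04 0.149 [1.4 3.  5. ]
[273.33050847 159.75423729]
```

The arm passes the teeth freely with a push of about 5 N. Continuing down.

```bash
python3 - <<'E'
from h import *
st=robot.get_state
for th in np.arange(.22,.70,.08):
    r=robot.move_linear(tip(th),velocity=.05,threshold=20); s=st()
    print(round(th,3),r,round(s["time"],2),round(ang(s["ee_pos"]),3),s["force"].round(1))
    if r: break
S=robot.grab_frame("side"); cv2.imwrite("pics/side5.png",cv2.resize(S[80:320,200:400,::-1],None,fx=2.5,fy=2.5,interpolation=2))
E
```

```text
0.22 False 16.57 0.221 [-0.1 -0.8 -0.2]
0.3 False 17.09 0.3 [-0.   0.8  0.1]
0.38 False 17.62 0.38 [-0.2  0.4  0.2]
0.46 False 18.14 0.46 [-0.4 -0.6  0.1]
0.54 False 18.67 0.54 [0.2 1.2 0.5]
0.62 False 19.19 0.621 [-0.4  0.   1.5]
```

View pics/side5.png

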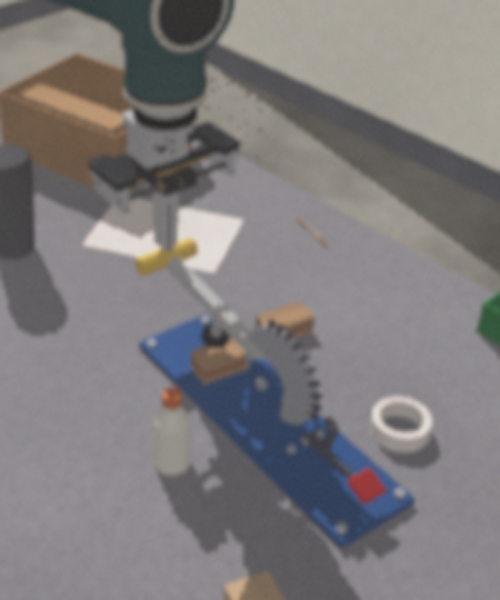

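The arm is nearly down, with the pad at (215,332) just above the block at (220,360). The pawl is still down at (368,485). Now the final slow push.

```bash
python3 - <<'E'
from h import *
st=robot.get_state
for th in (.68,.71,.73,.745,.755,.765,.775,.785):
    r=robot.move_linear(tip(th),velocity=.015,threshold=20); s=st()
    print(th,r,round(s["time"],2),round(ang(s["ee_pos"]),3),s["force"].round(1))
    if r or s["force"][2]>25: break
robot.pause(.4); s=st(); print(s["force"].round(1),round(ang(s["ee_pos"]),3))
S=robot.grab_frame("side"); cv2.imwrite("pics/side6.png",cv2.resize(S[80:320,200:400,::-1],None,fx=2.5,fy=2.5,interpolation=2))
E
```

```text
0.68 False 20.33 0.68 [0.8 2.2 1.9]
0.71 False 20.95 0.711 [0.6 0.2 0.1]
0.73 False 21.42 0.731 [-0.4  0.1 -0. ]
0.745 False 21.8 0.745 [ 0.7 -0.2 -0.5]
0.755 False 22.11 0.755 [-0.6  1.3  1.4]
0.765 False 22.42 0.765 [0.1 1.8 4.4]
0.775 False 22.73 0.774 [-2.2  2.4  5.3]
0.785 False 23.03 0.783 [-4.3  2.4 13.1]
[-4.2  3.2 13.2] 0.783
```

View pics/side6.png

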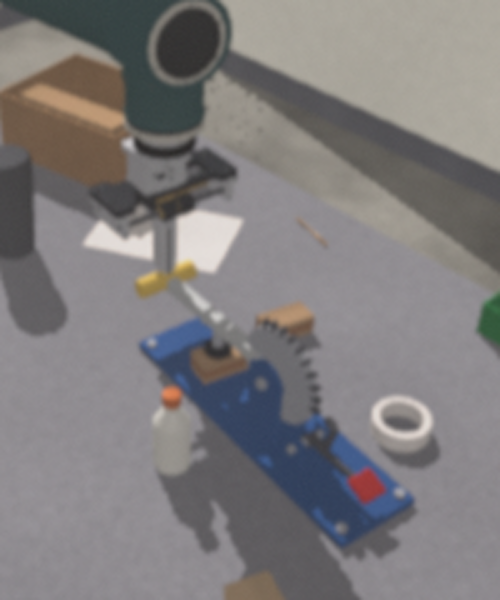

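The force is climbing steeply, from 5 to 13 N within 0.01 rad, and the pad sits on the block at (218,350). I'll press slightly further, let go and check.

```bash
python3 - <<'E'
from h import *
st=robot.get_state
r=robot.move_linear(tip(.80),velocity=.01,threshold=12); s=st(); print(r,round(ang(s["ee_pos"]),3),s["force"].round(1))
robot.pause(.3)
p=s["ee_pos"].copy(); p[2]+=.03; robot.move_linear(p,velocity=.03)
p[2]=.40; robot.move_linear(p,velocity=.2)
p=np.array([.35,.45,.42]); robot.move_ptp(p,Rt(-1))
robot.pause(.3); s=st(); print(s["time"],s["force"].round(2),s["ee_pos"])
S=robot.grab_frame("side");T=robot.grab_frame("top")
m,ys=blob(S,"yellow",(240,150,300,210)); n,yt=blob(T,"yellow",(190,150,260,215)); print(ys,yt)
if yt is not None:
    H,e=tri(yt,ys); print("handle",H,e,"x",(H-ORG)@EX,"onz .09",(onz("top",yt,.09)-ORG)@EX)
a,rs=blob(S,"red",(325,245,375,300)); b,rt=blob(T,"red",(325,185,390,240)); print("pad",tri(rt,rs))
cv2.imwrite("pics/side7.png",cv2.resize(S[80:320,200:400,::-1],None,fx=2.5,fy=2.5,interpolation=2))
cv2.imwrite("pics/top7.png",cv2.resize(T[130:340,200:500,::-1],None,fx=2.6,fy=2.6,interpolation=2))
E
```

```text
True 0.783 [-5.4  0.5 14.3]
28.275 [-0.84 -0.58  0.13] [0.35049544 0.44959523 0.42002338]
[265.26984127 190.07936508] [219.44705882 192.15294118]
handle [0.5692031  0.15446814 0.08888421] 0.0015699374779741967 x 0.23495268996430343 onz .09 0.234441976333019
pad (array([ 0.52209915, -0.23024268,  0.04386383]), np.float64(0.000759087327110332))
```

View pics/side7.png

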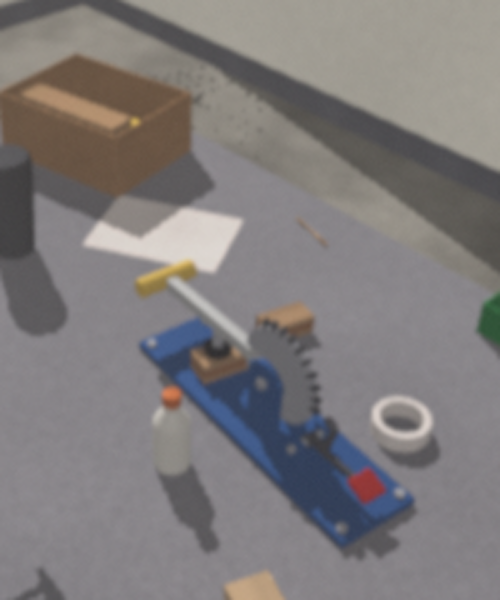

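View pics/top7.png

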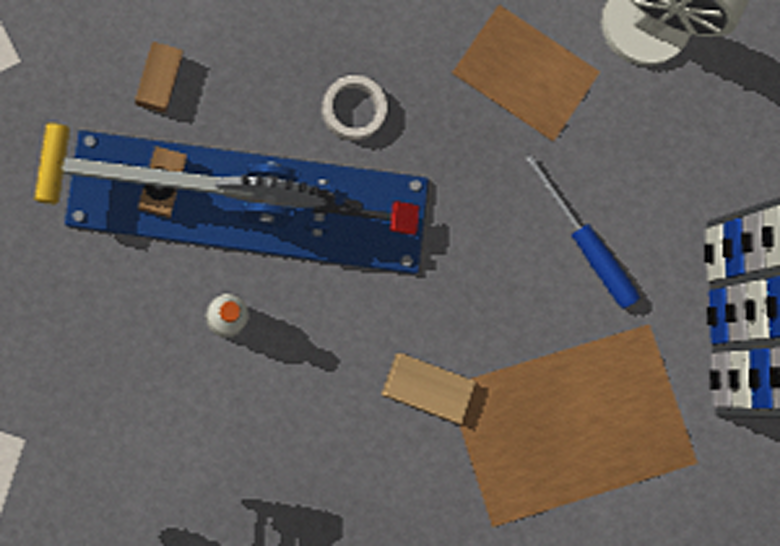

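```bash
python3 - <<'E'
from h import *
robot.pause(1.0)
S=robot.grab_frame("side");T=robot.grab_frame("top")
print(blob(S,"yellow",(240,150,300,210))[1],blob(T,"yellow",(190,150,260,215))[1])
# block: lower-left visible end in the top view, before / after
t0=cv2.imread("pics/top0.png")[:,:,::-1].copy()
for im in (t0,T):
    m=mask(im,(8,70,60),(17,200,255)); r=np.zeros_like(m); r[198:220,248:275]=m[198:220,248:275]
    c=max(cv2.findContours(r,0,2)[0],key=cv2.contourArea)[:,0]; q=[c[c[:,1].argmax()],c[c[:,0].argmin()]]
    print([onz("top",x,.04)[:2].round(4) for x in q])
robot.sign_off(); print(robot.get_state()["time"])
E
```

```text
[265.08064516 190.20967742] [219.46850394 192.12598425]
[array([0.5229, 0.0359]), array([0.5428, 0.059 ])]
[array([0.5229, 0.0359]), array([0.5312, 0.0617])]
the job is handed in; nothing more can be done
the job is handed in; nothing more can be done
```

I pressed the red thumb plate down to its stop, then pushed the yellow handle down until the pad pressed on the block. Then I let go, moved clear and handed the job in at about 30 s. No verdict is reported.

**Last checks:**
- **Pawl:** the plate sits 28–29 mm below its start, about 0.33 rad, and held there to the end.
- **Arm:** after release the handle is at z ≈ 89 mm and press x ≈ 235 mm, so the arm is level at about 0.75–0.77 rad. It did not shift over a further second (0.2 px at most).
- **Pad force:** the force at the handle rose to 14 N at about 0.78 rad, which matches the pad's 4 mm travel being used up. The pad force after release was not measured; it is inferred from the arm staying put.
- **Block and other things:** one corner of the block is unchanged to the pixel. The other corner check disagreed by about 12 mm, but I discount it because the pad and its shadow now cover that edge. The block looks flat and in place, and nothing else on the table moved visibly.

**Early stop:** the first push on the handle stopped on a brief 20 N spike at about 0.08 rad. The pawl was still clear, and the arm then went on down with about 5 N.

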